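Burners off, then lift the hot roll off the griddle with tongs

ROBOT

A 7-joint arm with a two-finger parallel gripper is mounted at the origin on the work surface. World frame = base frame: x ahead of the robot, y to its left, z up, the work surface at z = 0. Lengths are in m, angles in rad, forces in N, time in s.
With the tool pointing down it reaches from about 0.4 to 0.875 m from the base axis. Payload 6.5 kg.
Tool frame: the origin (TCP) lies midway between the tips of the shut fingers; the grasp point (between the pads) lies behind it (pinch_z is the z of the grasp point in the tool frame, in m); z points along the fingers, y is the direction in which the jaws open and shut (so a half turn about z gives the same grasp; the last joint's range is limited). The gripper opens to 85 mm and grips with 20 to 120 N. Pads are 22 mm wide; open, the fingers measure 114 mm over their backs; the gripper's body (76 mm by 85 mm) begins 54 mm behind the grasp point. The pads swing forward as they close: fully open they stand 13 mm farther back than shut.
Start: joints at [-1.386, 0.536, -0.004, 1.538, 0.003, 1.067, -0.071], TCP at [0.161, 0.63, 0.231] pointing down, gripper open.
Joint ranges: [-2.7, 2.7], [-0.37, 2.16], [-1.27, 1.26], [0.24, 2.4], [-1.31, 4.45], [0.19, 1.91], [-2.76, 2.76]. Speed limits (rad/s): [2.39, 2.39, 3.14, 3.14, 3.14, 3.14, 3.14].

INTERFACE

Orientations are given as a unit quaternion [x, y, z, w].
In Python, from station import * gives the robot as it stands. The module is installed in compiled form; this text tells all that it offers.
- The arm moves only by the tool move_arm, never from a script. Its argument "commands" is one flat list of numbers, 4 for each row, row after row: the shift along the tool's x, y, z in m, then the turn about the tool's z in degrees. In form: [x, y, z, twist, x, y, z, twist, ...]. A call has 1 to 12 rows; each row is the pose to reach, as a shift and turn from the pose commanded when the call began, along the tool's axes at that moment; what a row does not reach only later rows make up. A row lasts 1/12 s, in which the tool goes at most 41.7 mm and 7.16 degrees, less where a joint would pass 70% of its speed; a pose out of reach is approached as far as the arm can. A call with a gripper value outside its range is refused whole. "jaw" is the finger opening in m, from 0 to 0.0854, set as the call begins (left out, the last holds). The fingers move at their own pace and stop on an object; "newtons" is the grip in N (left out, the last holds). Time passes only in rows, so rows that repeat a pose let the fingers close. It gives the time, the measured TCP pose, the force and the opening at its end, in the units of the state.
- read_state(): the state, without advancing time (a new reading comes with each control period).
- capture(name): name is "scene" or "top"; returns (picture, depth): 480x640x3 uint8, red, green, blue; 480x640 float32, m along the optical axis (not along the pixel's ray), 0 where there is no reading.
- camera_info(name): a dict with "camera_matrix" (3x3 intrinsics, pixels), "R" (3x3) and "t" (3): a world point X has camera coordinates R X + t. Camera axes: x right, y down, z forward; pixel columns grow to the right and rows downward; lengths in m; the calibration is good to about 2 mm. A picture is of the moment at which its call begins. camera_info takes no time and is no camera call.
- close_job(): hands the job in, once; it reports no verdict.
Trained networks look in the newest picture that a camera, given by its name, has taken for a name from the list of things; names that differ only in an ending like _2 or _b are one class to them, and where a whole thing is asked for, a point or a joint stands for the part that bears it (a point fixed in the world has none). Each returns a list of dicts, best first, with "p" (0 to 1); they miss things now and then, are a little off and sometimes report something else, mostly with a low value. They report only what shows in the picture. A call takes as long as a camera call. They do not tell look-alikes from the thing itself.
- spot_in(camera, target): "bbox" ([left, top, width, height] in pixels, round what is visible of it).
The state is a dict: "clock": time; "joint_positions": joint angles; "joint_velocities": joint speeds; "joint_torque": joint torques, N m; "ee_pos": TCP position; "ee_rot": TCP orientation; "force": force on the tool from outside, world axes, zero at the start; "torque": the same for the moment, N m; "width": finger opening in m.
Only numpy, scipy, OpenCV 4.12 (cv2) and the standard library are available. Lean on these libraries where they do the work, as an engineer would, in place of code of your own. Each camera call takes 0.05 s, during which the arm holds its last target.

TASK

Breakfast is warm: turn both burner knobs of the gas hob clockwise, fully home to off, and only then pick up the tongs, close them on the round seeded roll on the griddle and lift it about 10 cm clear of the griddle. Finish while still holding it there in the tongs: do not put it down or let go. The roll is hot, so touch it with nothing but the tongs, and leave the long roll and everything else on the worktop where it is.

Things in the scene. Friction and masses are not known exactly. Their poses are not given: they have to be found in the camera images.
- hob: Two-burner gas hob fixed on the worktop: steel plate 510 (x) x 300 (y) x 8 mm, two knobs along its front (-x) edge, which faces the robot. Origin: centre of the plate's underside, on the worktop; z up. Black pan supports and a griddle plate lie fixed on it.
- griddle (a point): Centre of the cooking surface of the black griddle plate, 56 mm above the worktop, hob frame x +50, y 0; axes as hob. Griddle 370 (x) x 250 (y) mm, flat, with a low rim 6 mm thick whose top is 8 mm above the cooking surface; rear loop handle.
- knob_left_grip (a point): Left burner knob (hob frame x -215, y +60): black skirt 44 mm wide, its top 18 mm above the worktop; on it a bar grip 44 mm long, 12 mm thick, 22 mm tall, top 40 mm above the worktop, white line at the pointer end. Point: middle of the bar on the turning axis, 29 mm above the worktop; x along the bar to the pointer. Nothing else within 75 mm of the axis.
- knob_left (a joint): Turn of the left knob, rad: 0 = off, at its end stop, bar along the hob's x with the pointer end away from the robot; grows counterclockwise seen from above, up to 2.4. At the start it is on, about 0.8 to 1.4. Turning clockwise closes it; light friction (0.05 N m), stays where left.
- knob_right_grip (a point): Right burner knob (hob frame x -215, y -60), the same as the left one, 120 mm beside it.
- knob_right (a joint): Turn of the right knob, rad, like knob_left.
- tongs: Spring tongs lying flat on the chopping board, hinge pin vertical, so both arms can be squeezed together from above; steel, dark blue grips and heads, 237 mm long, 120 g. Origin: under the hinge pin; x along the midline to the tips, z up. Grips: x 55 to 150 mm, z 3 to 23 mm. Heads: x 195 to 237, z 0 to 26 mm, 92 mm apart inside when open.
- tongs_grip (a point): Midline point between the grips, x 100, z 13 mm in the tongs' frame, 13 mm above the board, near the centre of mass; axes as tongs. Here the grips measure 58 mm over the outside when open, about 40 mm (parallel) when closed on the round roll. Spring: 3 N per arm when open, 5 N on the roll; squeezed by some 6 mm it pushes back enough to carry the tongs.
- tongs_tips (a point): Midline point between the heads, x 216, z 13 mm in the tongs' frame (mid-height of the heads), 116 mm from tongs_grip; axes as tongs. The heads are slightly hollow and cradle the roll's axis here. Squeezing the grips at tongs_grip by 1 mm brings the heads about 2.1 mm together, symmetrically.
- tongs_left (a joint): Closing angle of the left tongs arm, rad (the right arm mirrors it): 0 = spring open, grows as the tongs close; about 0.09 when closed on the round roll, 0.2 when the heads meet.
- round_roll: The round dark golden-brown bread roll with pale seeds on top, 54 mm in diameter (widest from 14 to 26 mm above its base), 46 mm tall, 60 g, standing on the griddle. Origin: centre of its underside; z up.
- long_roll: Bystander: pale oval roll 79 x 40 x 40 mm with a light stripe along its top, also on the griddle, roughly 120 mm to the side of the round roll and somewhat nearer or farther. Origin: centre of its underside; x along it.
- board: Chopping board fixed on the worktop under the tongs, 300 x 160 mm, 18 mm thick, round handle end towards the robot. Origin: centre of its underside.
- plate: Bystander: white plate, 190 mm across, 18 mm high, left of the hob. Origin: centre of its underside.
- mill: Bystander: dark wooden pepper mill, 56 mm across, 210 mm tall, left of the hob. Origin: centre of its underside.
- canister: Bystander: grey stoneware jar with a wooden lid, 108 mm across, 99 mm tall, left of the hob. Origin: centre of its underside.
- mug: Bystander: blue mug, 80 mm across, 90 mm tall, right of the hob, beyond the board. Origin: centre of its underside.
- jam_jar: Bystander: amber jam jar with a white lid, 64 mm across, 85 mm tall, right of the hob, beyond the board. Origin: centre of its underside.
- spoon: Bystander: wooden spoon, 270 mm long, on the worktop to the right of the board. Origin: underside, at about its middle; x along it.
Mind the look-alikes: they are no part of the job. What is shaped like the round_roll but pink is not meant.

How it is judged:
By the outcome, as a careful person would: the job done as asked, in the order asked, and still so for the second after the job is handed in, while the arm keeps its last pose, push and grip.
It also fails if it takes over 58 s, if anything falls off the work surface, if the arm or the gripper's body presses on something with over 40 N, if the wrist force passes 120 N, or if a joint passes its speed limit or range.

## Working session

There is one attempt and no reset: what is moved stays moved. The work goes in short steps, Python scripts to look and compute and a tool call to move; the robot and the scene stay as the last step left them, time stands still between calls to the robot, and variables do not carry over. Pictures are saved under pics/ and viewed, and the job is handed in when it is done.

Besides the shell and the picture viewer there is one more tool, called after ">>>" as name(argument=value, ...), one argument or row to a line, values as JSON. move_arm: Moves the arm, as the interface text tells. Its arguments: {"type":"object","properties":{"commands":{"type":"array","items":{"type":"number"}},"jaw":{"type":"number"},"newtons":{"type":"number"}},"required":["commands"]}

```bash
mkdir -p pics; python3 - <<'E'
from station import *
import cv2,json
s=read_state();print(s)
for n in("scene","top"):
    p,d=capture(n);cv2.imwrite(f"pics/{n}0.png",p[:,:,::-1]);
    import numpy as np
    np.save(f"pics/{n}0.npy",d)
    c=camera_info(n);print(n,c, (d>0).mean())
E
```

```text
{'clock': 0.0, 'joint_positions': array([-1.38618125,  0.5372372 , -0.00443628,  1.53881338,  0.00260141,
        1.06731173, -0.07118561]), 'joint_velocities': array([ 4.74832483e-04,  6.19398110e-04,  2.23619439e-03,  5.43289755e-05,
       -1.31783725e-03, -9.58946264e-05, -4.00473186e-04]), 'joint_torque': array([-1.58742441e-04, -5.83402491e+01,  1.04842532e+00, -2.59106559e+01,
        1.23262688e-02,  9.46850079e-03,  3.74414560e-05]), 'ee_pos': array([0.16119215, 0.62906343, 0.23039038]), 'ee_rot': array([ 1.25036931e-01,  9.92151696e-01, -8.80824006e-04, -4.47376205e-05]), 'force': array([-1.01823207, -0.15707305, -0.6174304 ]), 'torque': array([-0.02233028,  0.01179155, -0.0408799 ]), 'width': 0.0855452423211115}
scene {'camera_matrix': array([[441.441864  ,   0.        , 315.44199355],
       [  0.        , 441.441864  , 237.61804385],
       [  0.        ,   0.        ,   1.        ]]), 'R': array([[-0.28630012,  0.958077  ,  0.01098692],
       [ 0.74643126,  0.23021458, -0.62437299],
       [-0.60072675, -0.17055708, -0.78104908]]), 't': array([ 0.18734562, -0.34933109,  1.56798902])} 0.9960221354166666
top {'camera_matrix': array([[548.01020708,   0.        , 322.04317845],
       [  0.        , 548.01020708, 244.89514895],
       [  0.        ,   0.        ,   1.        ]]), 'R': array([[-0.02190234, -0.99971937,  0.0090256 ],
       [-0.99645032,  0.02109495, -0.08149706],
       [ 0.08128379, -0.01077854, -0.99663271]]), 't': array([-0.04314354,  0.56668477,  1.7076127 ])} 0.9959212239583334
```

View pics/scene0.png

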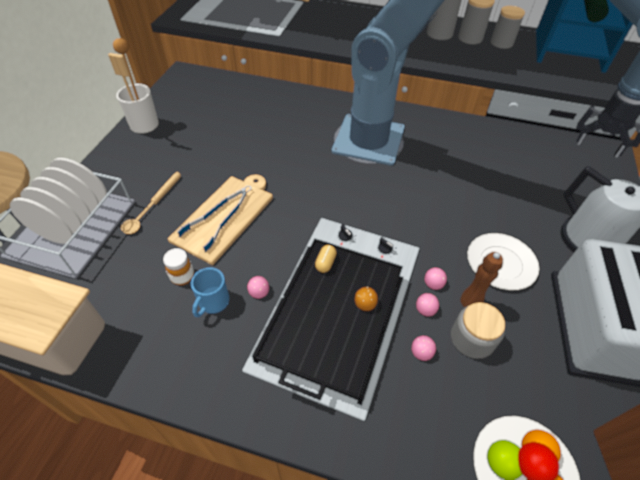

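View pics/top0.png

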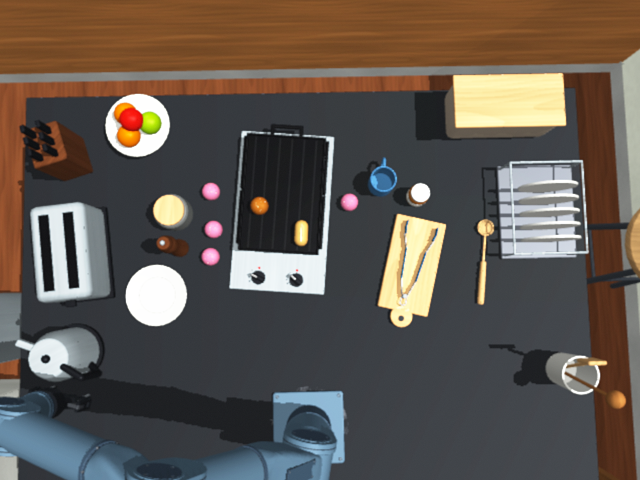

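The scene picture shows the hob with its knobs at about (345,233) and (386,246), the round roll at (366,299) and the tongs on the board around (215,220). In the top picture the knobs are at (258,277) and (296,280), the round roll at (260,206), and the tongs have their hinge near (403,300) with tips at (405,223) and (436,230). I'll enlarge these areas and measure them.

```bash
cat > h.py <<'E'
import numpy as np,cv2
from station import *
def cloud(n,d):
    c=camera_info(n);K=c["camera_matrix"];v,u=np.mgrid[0:480,0:640]
    P=np.stack([(u-K[0,2])/K[0,0]*d,(v-K[1,2])/K[1,1]*d,d],-1)
    return (P-c["t"])@c["R"]      # world
def proj(n,X):
    c=camera_info(n);q=np.atleast_2d(X)@c["R"].T+c["t"];q=q@c["camera_matrix"].T
    return q[:,:2]/q[:,2:]
def ray(n,uv,z):
    c=camera_info(n);K=c["camera_matrix"];r=np.array([(uv[0]-K[0,2])/K[0,0],(uv[1]-K[1,2])/K[1,1],1.])
    o=-c["R"].T@c["t"];dd=c["R"].T@r;return o+dd*(z-o[2])/dd[2]
def tri(pts):  # [(cam,uv)..] least-squares intersection of rays
    A=np.zeros((3,3));b=np.zeros(3)
    for n,uv in pts:
        c=camera_info(n);K=c["camera_matrix"];r=c["R"].T@np.array([(uv[0]-K[0,2])/K[0,0],(uv[1]-K[1,2])/K[1,1],1.]);r/=np.linalg.norm(r)
        o=-c["R"].T@c["t"];M=np.eye(3)-np.outer(r,r);A+=M;b+=M@o
    return np.linalg.solve(A,b)
E
python3 - <<'E'
from h import *
for n in("scene","top"):
    d=np.load(f"pics/{n}0.npy");P=cloud(n,d);np.save(f"pics/{n}P.npy",P)
    # worktop plane check, near free area
    m=(abs(P[...,2])<0.02);print(n,np.median(P[m][:,2]),np.std(P[m][:,2]))
    q=P[...,2]
    m=(abs(P[...,0]-.45)<.1)&(abs(P[...,1])<.05);print(np.percentile(q[m],[5,50,95]))
p=cv2.imread("pics/top0.png");q=cv2.imread("pics/scene0.png")
a=cv2.resize(p[115:300,225:345],None,fx=5,fy=5,interpolation=2)[:, :]
b=cv2.resize(p[205:335,370:450],None,fx=6,fy=6,interpolation=2)
cv2.imwrite("pics/c1.png",cv2.resize(p[250:300,230:330],None,fx=8,fy=8,interpolation=2));cv2.imwrite("pics/c2.png",cv2.resize(p[205:330,370:450],None,fx=4.8,fy=4.8,interpolation=2))
cv2.imwrite("pics/c3.png",cv2.resize(q[210:270,320:420],None,fx=8,fy=8,interpolation=2));cv2.imwrite("pics/c4.png",cv2.resize(q[165:265,160:280],None,fx=6,fy=6,interpolation=2))
for c in("top","scene"):
  for t in("tongs","round_roll","long_roll","knob_left","knob_right","hob"):
    print(c,t,[(np.round(r["bbox"],1).tolist(),round(r["p"],2)) for r in spot_in(c,t)[:3]])
E
```

```text
scene 0.0010525510364978344 0.004767511538800632
[-0.00130736  0.00808345  0.06163436]
top 0.0013940963112958676 0.005546782111461429
[-0.00247065  0.01387429  1.74843522]
top tongs [([405.2, 228.5, 36.5, 69.6], 0.67), ([479.5, 218.0, 16.2, 84.5], 0.64)]
top round_roll [([205.3, 220.4, 15.7, 17.0], 0.8), ([205.6, 179.7, 13.1, 16.8], 0.74), ([203.3, 250.2, 17.1, 15.8], 0.73)]
top long_roll [([295.3, 217.5, 10.6, 27.4], 0.58), ([253.7, 273.6, 13.2, 9.3], 0.25)]
top knob_left [([253.6, 269.1, 13.3, 13.5], 0.62)]
top knob_right [([250.3, 196.7, 16.9, 19.3], 0.67), ([291.3, 273.7, 13.7, 12.3], 0.52)]
top hob [([230.4, 124.7, 106.8, 170.3], 0.69)]
scene tongs [([178.3, 185.9, 68.9, 66.9], 0.9), ([167.7, 174.0, 105.1, 88.3], 0.54)]
scene round_roll [([355.5, 287.6, 20.8, 23.5], 0.96), ([247.9, 275.4, 22.9, 21.9], 0.93), ([427.8, 268.1, 19.5, 19.6], 0.89)]
scene long_roll [([315.8, 244.2, 21.2, 25.4], 0.62)]
scene knob_left [([377.9, 238.5, 13.8, 19.2], 0.6), ([245.5, 221.9, 172.2, 194.4], 0.21)]
scene knob_right [([338.1, 227.2, 15.1, 14.6], 0.59)]
scene hob [([245.0, 220.0, 176.2, 199.1], 0.74)]
```

View pics/c1.png

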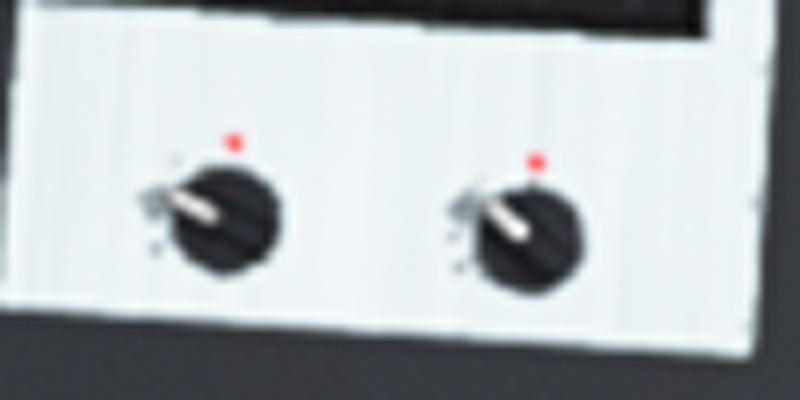

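View pics/c2.png

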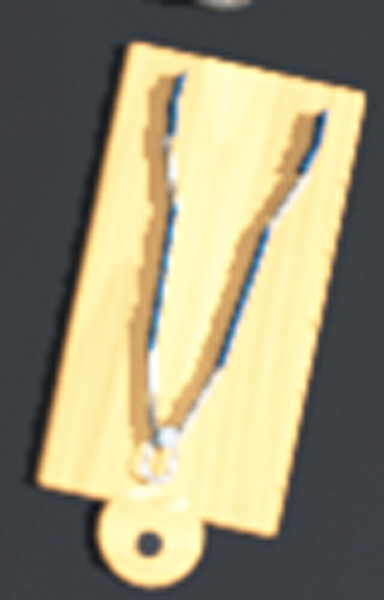

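View pics/c3.png

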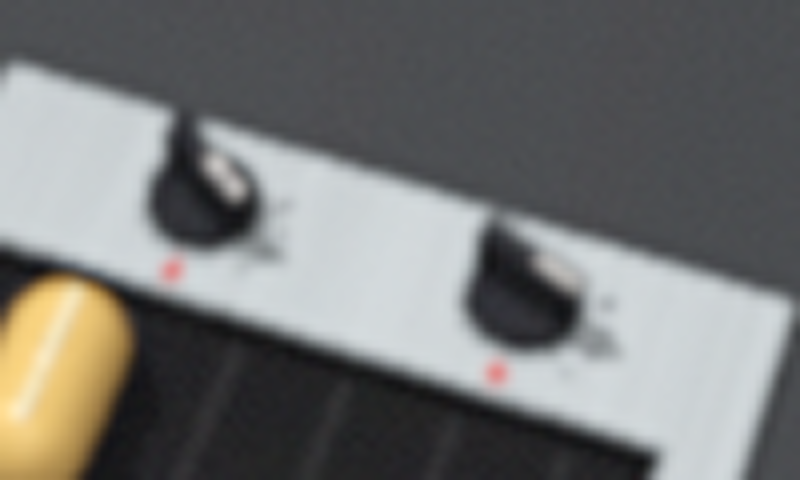

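View pics/c4.png

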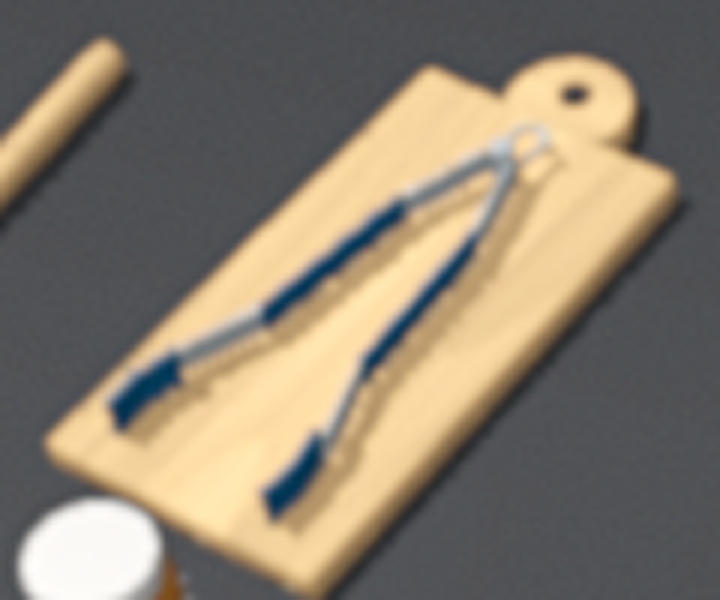

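The knob pointers lie roughly 60° (left) and 47° (right) counterclockwise, and the tongs' hinge end faces the robot. Next I'll compute everything metrically.

```bash
python3 - <<'E'
from h import *
import station
print([ (k,getattr(station,k)) for k in dir(station) if not k.startswith('_') and not callable(getattr(station,k))][:20])
T=cv2.imread("pics/top0.png");S=cv2.imread("pics/scene0.png")
PT=np.load("pics/topP.npy");PS=np.load("pics/sceneP.npy")
def mask(img,f): 
    h=cv2.cvtColor(img,cv2.COLOR_BGR2HSV).astype(int); return f(h[...,0],h[...,1],h[...,2])
# hob: bright-desaturated steel region in the top view
for n,I,P,box in(("top",T,PT,(225,120,345,300)),("scene",S,PS,(240,215,425,415))):
    z=0.008
    m=mask(I,lambda h,s,v:(s<45)&(v>130)).astype(np.uint8); mm=np.zeros_like(m);x0,y0,x1,y1=box;mm[y0:y1,x0:x1]=m[y0:y1,x0:x1]
    k,l,st,_=cv2.connectedComponentsWithStats(mm);i=1+np.argmax(st[1:,4]);v,u=np.where(l==i)
    W=np.array([ray(n,(a,b),z)[:2] for a,b in zip(u,v)]).astype(np.float32)
    r=cv2.minAreaRect(W);print(n,"hob",st[i],r)
# depth of hob steel
for nm,(n,P,uv) in {}.items(): pass
# blue tongs parts
for n,I,P,box in(("top",T,PT,(370,205,450,335)),("scene",S,PS,(160,165,280,265))):
    m=mask(I,lambda h,s,v:(h>98)&(h<120)&(s>110)&(v>40)).astype(np.uint8);mm=np.zeros_like(m);x0,y0,x1,y1=box;mm[y0:y1,x0:x1]=m[y0:y1,x0:x1]
    k,l,st,c=cv2.connectedComponentsWithStats(mm)
    for i in range(1,k):
        if st[i,4]>6:
            q=P[l==i];print(n,"blue",st[i],c[i].round(1),np.median(q,0).round(4),[ray(n,c[i],zz).round(4).tolist() for zz in(.031,)])
    # board
    m=mask(I,lambda h,s,v:(h>12)&(h<32)&(s>50)&(v>170));mm=np.zeros(m.shape,bool);mm[y0:y1,x0:x1]=m[y0:y1,x0:x1]
    q=P[mm];print(n,"board z",np.median(q[:,2]),len(q),q.mean(0))
# rolls
for n,I,P,box in(("top",T,PT,(245,190,275,222)),("scene",S,PS,(350,280,385,318))):
    m=mask(I,lambda h,s,v:(h>3)&(h<25)&(s>110)&(v>60));mm=np.zeros(m.shape,bool);x0,y0,x1,y1=box;mm[y0:y1,x0:x1]=m[y0:y1,x0:x1]
    v,u=np.where(mm);c=((u.min()+u.max())/2,(v.min()+v.max())/2);print(n,"roll",u.min(),u.max(),v.min(),v.max(),"zmax",np.percentile(P[mm][:,2],[50,98]),"at mid",ray(n,c,.077))
for z in(.5,.6,.7,.8): 
    pass
g=PT[150:235,265:290];print("griddle z top",np.percentile(g[...,2],[10,50,90]))
E
```

```text
[('pinch_z', -0.0187)]Traceback (most recent call last):
  File "<stdin>", line 13, in <module>
  File "h.py", line 11, in ray
    c=camera_info(n);K=c["camera_matrix"];r=np.array([(uv[0]-K[0,2])/K[0,0],(uv[1]-K[1,2])/K[1,1],1.])
ValueError: time passes only in moves, steps and waits
```

```bash
sed -i '2a import functools\n_ci=camera_info\n@functools.lru_cache(None)\ndef camera_info(n): return _ci(n)' h.py; cat > m.py <<'E'
from h import *
T=cv2.imread("pics/top0.png");S=cv2.imread("pics/scene0.png")
PT=np.load("pics/topP.npy");PS=np.load("pics/sceneP.npy")
def mask(img,f): 
    h=cv2.cvtColor(img,cv2.COLOR_BGR2HSV).astype(int); return f(h[...,0],h[...,1],h[...,2])
E
python3 - <<'E'
from m import *
for n,I,P,box in(("top",T,PT,(225,120,345,300)),("scene",S,PS,(240,215,425,415))):
    z=0.008
    m=mask(I,lambda h,s,v:(s<45)&(v>130)).astype(np.uint8); mm=np.zeros_like(m);x0,y0,x1,y1=box;mm[y0:y1,x0:x1]=m[y0:y1,x0:x1]
    k,l,st,_=cv2.connectedComponentsWithStats(mm);i=1+np.argmax(st[1:,4]);v,u=np.where(l==i)
    W=np.array([ray(n,(a,b),z)[:2] for a,b in zip(u,v)]).astype(np.float32)
    r=cv2.minAreaRect(W);print(n,"hob",st[i],r,cv2.boxPoints(r).round(4).tolist())
for n,I,P,box in(("top",T,PT,(370,205,450,335)),("scene",S,PS,(160,165,280,265))):
    m=mask(I,lambda h,s,v:(h>98)&(h<120)&(s>110)&(v>40)).astype(np.uint8);mm=np.zeros_like(m);x0,y0,x1,y1=box;mm[y0:y1,x0:x1]=m[y0:y1,x0:x1]
    k,l,st,c=cv2.connectedComponentsWithStats(mm)
    for i in range(1,k):
        if st[i,4]>6:
            q=P[l==i];print(n,"blue",st[i],c[i].round(1),np.median(q,0).round(4),ray(n,c[i],.031).round(4))
    m=mask(I,lambda h,s,v:(h>12)&(h<32)&(s>50)&(v>170));mm=np.zeros(m.shape,bool);mm[y0:y1,x0:x1]=m[y0:y1,x0:x1]
    q=P[mm];print(n,"board z",np.median(q[:,2]),len(q))
for n,I,P,box in(("top",T,PT,(245,190,275,222)),("scene",S,PS,(350,280,385,318))):
    m=mask(I,lambda h,s,v:(h>3)&(h<25)&(s>110)&(v>60));mm=np.zeros(m.shape,bool);x0,y0,x1,y1=box;mm[y0:y1,x0:x1]=m[y0:y1,x0:x1]
    v,u=np.where(mm);c=((u.min()+u.max())/2,(v.min()+v.max())/2);print(n,"roll",u.min(),u.max(),v.min(),v.max(),"z",np.percentile(P[mm][:,2],[50,98]),"at mid",ray(n,c,.077))
g=PT[150:235,265:290];print("griddle z top",np.percentile(g[...,2],[10,50,90]))
# knobs: red dots, white lines
for n,I,b in(("top",T,(230,250,330,300)),("scene",S,(320,210,420,270))):
    x0,y0,x1,y1=b
    m=np.zeros(I.shape[:2],np.uint8);m[y0:y1,x0:x1]=mask(I,lambda h,s,v:((h<8)|(h>172))&(s>50)&(v>150))[y0:y1,x0:x1]
    k,l,st,c=cv2.connectedComponentsWithStats(m)
    for i in range(1,k): print(n,"red",st[i],c[i],ray(n,c[i],.008),PT[int(c[i][1]),int(c[i][0])] if n=="top" else "")
for lab,a,b,sc in(("L",(178,195),(214,217),None),("R",(490,204),(524,236),None)):
    A=ray("top",(230+(a[0]+.5)/8-.5,250+(a[1]+.5)/8-.5),.04);B=ray("top",(230+(b[0]+.5)/8-.5,250+(b[1]+.5)/8-.5),.04)
    d=A-B;print(lab,A,B,np.degrees(np.arctan2(d[1],d[0])),np.linalg.norm(d))
for lab,a,b in(("R",(243,198),(206,158)),("L",(577,283),(537,252))):
    A=ray("scene",(320+(a[0]+.5)/8-.5,210+(a[1]+.5)/8-.5),.04);B=ray("scene",(320+(b[0]+.5)/8-.5,210+(b[1]+.5)/8-.5),.04)
    d=A-B;print("scene",lab,A,B,np.degrees(np.arctan2(d[1],d[0])),np.linalg.norm(d))
E
```

```text
top hob [ 229  131  105  164 4484] ((0.6775359511375427, 0.07010084390640259), (0.3013423979282379, 0.5112313032150269), 85.00277709960938) [[0.4097999930381775, -0.05770000070333481], [0.9190999865531921, -0.1023000031709671], [0.9452999830245972, 0.19789999723434448], [0.4359999895095825, 0.24250000715255737]]
scene hob [ 242  218  177  197 4630] ((0.6779712438583374, 0.0707017183303833), (0.30212926864624023, 0.5138798952102661), 85.01174926757812) [[0.4088999927043915, -0.05739999935030937], [0.920799970626831, -0.10209999978542328], [0.9470999836921692, 0.1988999992609024], [0.4350999891757965, 0.2434999942779541]]
top blue [433 229   5  12  13] [434.8 234.8] [ 0.587  -0.4089  0.0373] [ 0.5895 -0.4118  0.031 ]
top blue [422 253   4  10  10] [423.5 257.5] [ 0.5181 -0.3717  0.0385] [ 0.5185 -0.3733  0.031 ]
top blue [417 267   4  10  10] [418.5 271.5] [ 0.4748 -0.3557  0.0377] [ 0.4749 -0.356   0.031 ]
top board z 0.018650425678312377 4600
scene blue [204 199  23  19  48] [215.2 208.1] [ 0.4933 -0.3589  0.0343] [ 0.4878 -0.3613  0.031 ]
scene blue [221 207  17  19  33] [228.8 216.
[... 690 characters left out ...]
48930242 0.02696379 0.008     ] [4.92179640e-01 2.91128979e-02 2.42788382e-04]
scene red [340 243   3   2   5] [340.8 243.4] [0.48878864 0.02619312 0.008     ] 
scene red [381 255   2   3   5] [381.6 256.2] [0.49910951 0.14698684 0.008     ] 
L [0.47825926 0.16527406 0.04      ] [0.46941299 0.15139627 0.04      ] 57.48490020684209 0.016457506584785606
R [0.47213686 0.04409258 0.04      ] [0.4594235  0.03109553 0.04      ] 45.632158052746576 0.018181115645956866
scene R [0.47442446 0.04720766 0.04      ] [0.46050122 0.03024169 0.04      ] 50.625742586096266 0.021947682604839362
scene L [0.47714737 0.16681996 0.04      ] [0.46775439 0.15097618 0.04      ] 59.33843777367554 0.018418828940314356
```

Both views agree. The hob centre is at (0.678, 0.070) with a yaw of −5°. That puts the left knob at (0.469, 0.149) with its bar at about 60°, and the right knob at (0.458, 0.029) with its bar at about 48°. The board top measures 18.6 mm and the griddle 57 mm, both matching the text. I'm moving towards the left knob.

>>> move_arm(
  commands=[-0.026,-0.0243,0,6.6,-0.052,-0.0486,0,13.2,-0.078,-0.0729,0,19.8,-0.104,-0.0972,0,26.4,-0.13,-0.1215,0,33,-0.156,-0.1458,0,39.6,-0.182,-0.1701,0,46.2,-0.208,-0.1944,0,52.8,-0.234,-0.2187,0,59.4,-0.26,-0.243,0,66,-0.286,-0.2673,0,72.6,-0.312,-0.2916,0,79.2],
  jaw=0.085,
  newtons=30,
)

```text
clock: 1.7
ee_pos: [0.3919, 0.2683, 0.2316]
ee_rot: [0.731, 0.683, 0.0, -0.0]
force: [-0.2, 1.0, 1.0]
width: 0.0852
```

```bash
cat >> h.py <<'E'
from scipy.spatial.transform import Rotation as Ro
def goto(x,y,z,yaw=None):
    s=read_state();R=Ro.from_quat(s["ee_rot"]).as_matrix();p=s["ee_pos"]
    cy=np.degrees(np.arctan2(R[1,1],R[0,1]))
    sh=R.T@(np.array([x,y,z])-p);tw=0 if yaw is None else (cy-yaw+180)%360-180
    print("t %.2f pos %s yaw %.1f q7 %.2f f %s tq %s w %.4f"%(s["clock"],p.round(4),cy,s["joint_positions"][6],s["force"].round(1),s["torque"].round(2),s["width"]))
    print("  shift",sh.round(4),"twist %.1f"%tw)
E
python3 -c "
from h import *
goto(.4688,.1489,.12,-30)"
```

```text
t 1.70 pos [0.3919 0.2683 0.2316] yaw -3.9 q7 -0.64 f [-0.2  1.   1. ] tq [ 0.05 -0.05 -0.02] w 0.0852
  shift [-0.114   0.0848  0.1116] twist 26.1
```

>>> move_arm(
  commands=[-0.02,0.015,0.01,5,-0.046,0.034,0.03,11,-0.072,0.053,0.05,17,-0.094,0.07,0.075,23,-0.11,0.082,0.1,26.1,-0.114,0.0848,0.13,26.1,-0.114,0.0848,0.16,26.1,-0.114,0.0848,0.175,26.1,-0.114,0.0848,0.175,26.1],
)

```text
clock: 2.45
ee_pos: [0.4667, 0.1498, 0.0535]
ee_rot: [0.865, 0.502, -0.003, -0.0]
force: [-0.0, -0.1, 0.5]
width: 0.0852
```

```bash
python3 -c "
from h import *
goto(.4688,.1489,.022,-30)
p,d=capture('scene');cv2.imwrite('pics/s1.png',cv2.resize(p[190:290,300:440,::-1],None,fx=5,fy=5,interpolation=2))"
```

```text
t 2.45 pos [0.4667 0.1498 0.0535] yaw -29.7 q7 -0.53 f [-0.  -0.1  0.5] tq [-0.01  0.04 -0.01] w 0.0852
  shift [0.0004 0.0024 0.0315] twist 0.3
```

View pics/s1.png

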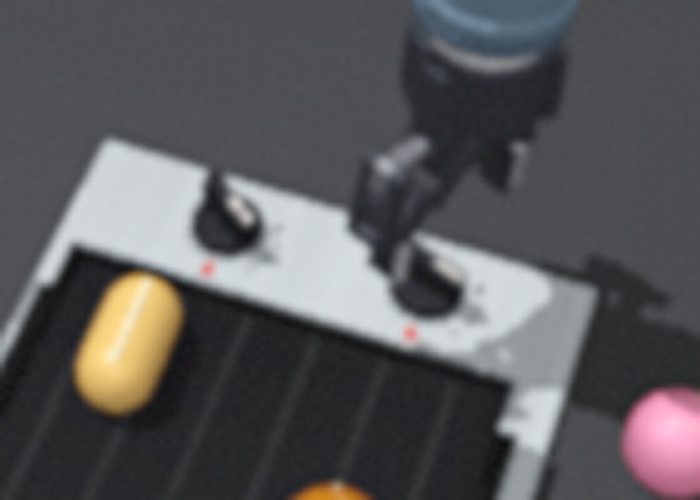

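The fingers straddle the left knob's bar, at about (430,270) in the enlarged crop. I'll descend and close.

>>> move_arm(
  commands=[0,0.002,0.015,0,0,0.0024,0.0315,0,0,0.0024,0.0315,0],
)

```text
clock: 2.75
ee_pos: [0.4706, 0.1497, 0.0244]
ee_rot: [0.864, 0.503, -0.0, -0.0]
force: [-0.7, -0.7, -0.8]
width: 0.0849
```

>>> move_arm(
  commands=[0,0,0,0,0,0,0,0,0,0,0,0,0,0,0,0,0,0,0,0,0,0,0,0,0,0,0,0,0,0,0,0],
  jaw=0,
  newtons=20,
)

```text
clock: 3.42
ee_pos: [0.4689, 0.1511, 0.0252]
ee_rot: [0.864, 0.503, -0.001, -0.002]
force: [-6.9, 2.6, 10.6]
width: 0.0112
```

```bash
python3 -c "
from h import *
goto(.4688,.1489,.022,-95)
p,d=capture('scene');cv2.imwrite('pics/s2.png',cv2.resize(p[190:290,300:440,::-1],None,fx=5,fy=5,interpolation=2))"
```

```text
t 3.42 pos [0.4689 0.1511 0.0252] yaw -29.6 q7 -0.50 f [-6.9  2.6 10.6] tq [0.74 1.34 0.01] w 0.0112
  shift [-0.002   0.001   0.0032] twist 65.4
```

View pics/s2.png

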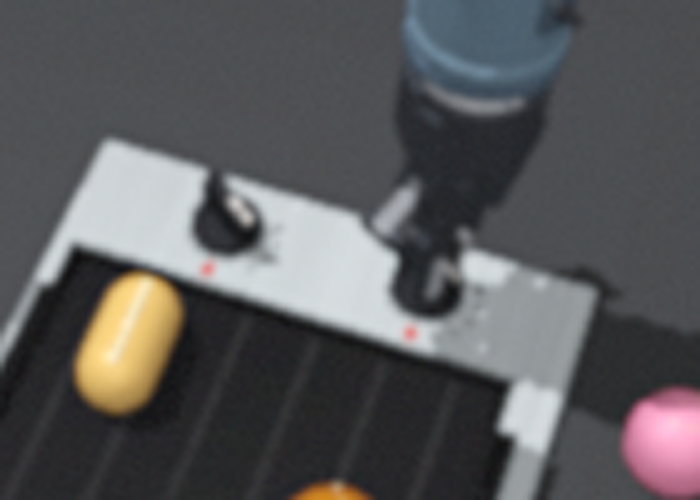

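It grips at 11 mm, so it has the bar. The fingertips press the skirt lightly (10 N), so I'll lift 4 mm and then turn clockwise.

>>> move_arm(
  commands=[0,0,-0.004,0,0,0,-0.004,5,0,0,-0.004,11,0,0,-0.004,17,0,0,-0.004,23,0,0,-0.004,29,0,0,-0.004,35,0,0,-0.004,41,0,0,-0.004,47,0,0,-0.004,53,0,0,-0.004,58,0,0,-0.004,58],
)

```text
clock: 4.47
ee_pos: [0.4692, 0.1492, 0.0279]
ee_rot: [1.0, 0.019, -0.001, 0.001]
force: [-1.4, -0.8, -11.6]
width: 0.0114
```

```bash
python3 -c "
from h import *
goto(.4688,.1489,.024,-95)
"
```

```text
t 4.47 pos [0.4692 0.1492 0.0279] yaw -87.8 q7 -1.25 f [ -1.4  -0.8 -11.6] tq [ 0.    0.27 -0.02] w 0.0114
  shift [-0.0004  0.0003  0.0039] twist 7.2
```

>>> move_arm(
  commands=[0,0,0.001,4,0,0,0.001,8,0,0,0.001,11,0,0,0.001,13,0,0,0.001,13],
)

```text
clock: 4.88
ee_pos: [0.4692, 0.149, 0.0278]
ee_rot: [0.996, -0.091, -0.002, 0.001]
force: [-4.2, -1.7, 4.2]
width: 0.0112
```

```bash
python3 -c "
from h import *
goto(.4688,.1489,.024,-95)
p,d=capture('scene');cv2.imwrite('pics/s3.png',cv2.resize(p[190:290,300:440,::-1],None,fx=5,fy=5,interpolation=2))"
```

```text
t 4.88 pos [0.4692 0.149  0.0278] yaw -100.4 q7 -1.41 f [-4.2 -1.7  4.2] tq [-0.41  1.08  1.07] w 0.0112
  shift [-0.0004  0.0002  0.0038] twist -5.4
```

View pics/s3.png

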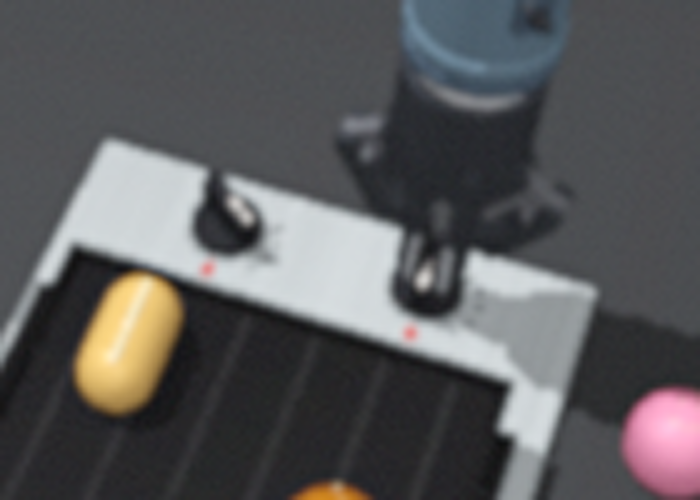

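The torque about z jumped to 1.07 N m against about 0.02 while turning, so the stop is reached. I'll open, rise and go over to the right knob.

>>> move_arm(
  commands=[0,0,0,0,0,0,0,0,0,0,0,0,0,0,0,0,0,0,0,0,0,0,-0.03,0,0,0,-0.06,0,0,0,-0.08,0,0,0,-0.08,0],
  jaw=0.085,
)

```text
clock: 5.68
ee_pos: [0.4733, 0.15, 0.1111]
ee_rot: [0.996, -0.093, 0.003, -0.001]
force: [1.3, -0.1, 0.0]
width: 0.0849
```

```bash
python3 -c "
from h import *
goto(.4584,.0293,.058,-42)
"
```

```text
t 5.68 pos [0.4733 0.15   0.1111] yaw -100.7 q7 -1.54 f [ 1.3 -0.1  0. ] tq [ 0.01 -0.09  0.  ] w 0.0849
  shift [0.0075 0.1215 0.0527] twist -58.7
```

>>> move_arm(
  commands=[0.001,0.015,0,-7,0.002,0.03,0,-14,0.003,0.045,0,-21,0.004,0.06,0,-28,0.005,0.075,0,-35,0.006,0.09,0,-42,0.007,0.105,0.01,-49,0.0075,0.118,0.025,-55,0.0075,0.1215,0.04,-58.7,0.0075,0.1215,0.0527,-58.7,0.0075,0.1215,0.0527,-58.7],
)

```text
clock: 6.6
ee_pos: [0.454, 0.0281, 0.0531]
ee_rot: [0.914, 0.406, -0.002, -0.001]
force: [-0.1, -0.6, 0.1]
width: 0.0847
```

```bash
python3 -c "
from h import *
goto(.4584,.0293,.026,-42)
p,d=capture('scene');cv2.imwrite('pics/s4.png',cv2.resize(p[190:290,300:440,::-1],None,fx=5,fy=5,interpolation=2))"
```

```text
t 6.60 pos [0.454  0.0281 0.0531] yaw -42.0 q7 -0.41 f [-0.1 -0.6  0.1] tq [-0.03  0.05  0.04] w 0.0847
  shift [0.0039 0.0025 0.0271] twist -0.0
```

View pics/s4.png

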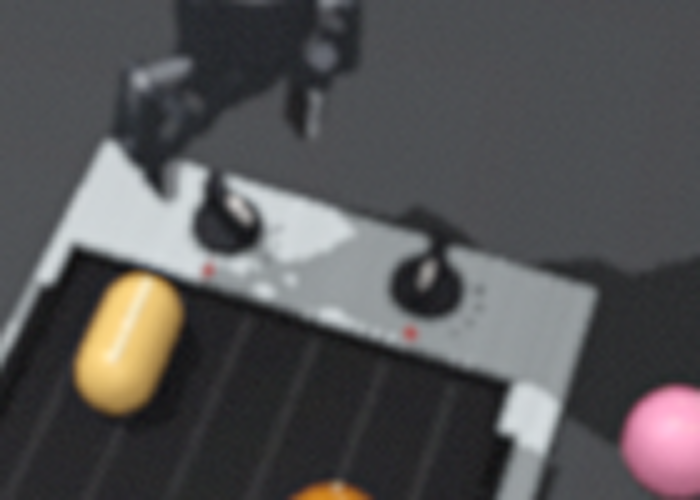

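The left knob at about (428,280) now points to the red off mark. Next is the right knob.

>>> move_arm(
  commands=[0.003,0.002,0.012,0,0.0039,0.0025,0.027,0,0.0039,0.0025,0.027,0],
)

```text
clock: 6.9
ee_pos: [0.4597, 0.0304, 0.0271]
ee_rot: [0.913, 0.407, -0.001, -0.0]
force: [0.7, 0.2, 0.2]
width: 0.0852
```

>>> move_arm(
  commands=[0,0,0,0,0,0,0,0,0,0,0,0,0,0,0,0,0,0,0,0,0,0,0,0,0,0,0,0],
  jaw=0,
  newtons=20,
)

```text
clock: 7.48
ee_pos: [0.4589, 0.0313, 0.0284]
ee_rot: [0.913, 0.407, -0.001, -0.002]
force: [-4.0, 3.9, 8.3]
width: 0.0113
```

```bash
python3 -c "
from h import *
goto(.4584,.0293,.026,-95)"
```

```text
t 7.48 pos [0.4589 0.0313 0.0284] yaw -41.9 q7 -0.38 f [-4.   3.9  8.3] tq [ 0.73  0.89 -0.06] w 0.0113
  shift [-0.0018  0.001   0.0024] twist 53.1
```

>>> move_arm(
  commands=[0,0,-0.002,3,0,0,-0.002,9,0,0,-0.002,15,0,0,-0.002,21,0,0,-0.002,27,0,0,-0.002,33,0,0,-0.002,39,0,0,-0.002,45,0,0,-0.002,50,0,0,-0.002,55,0,0,-0.002,58.5,0,0,-0.002,58.5],
)

```text
clock: 8.48
ee_pos: [0.4592, 0.0294, 0.0295]
ee_rot: [0.996, -0.091, -0.001, 0.001]
force: [0.9, -3.0, -10.5]
width: 0.0109
```

```bash
python3 -c "
from h import *
goto(.4584,.0293,.026,-95)"
```

```text
t 8.48 pos [0.4592 0.0294 0.0295] yaw -100.4 q7 -1.13 f [  0.9  -3.  -10.5] tq [-0.6  -0.12  0.92] w 0.0109
  shift [-0.0008  0.0003  0.0035] twist -5.4
```

The torque of 0.92 N m shows the stop is reached here too. I'll open and rise, then look from both cameras.

>>> move_arm(
  commands=[0,0,0,0,0,0,0,0,0,0,0,0,0,0,0,0,0,0,0,0,0,0,-0.03,0,0,0,-0.07,0,0,0.035,-0.1,0,0,0.075,-0.11,0,0,0.115,-0.11,0,0,0.15,-0.11,0],
  jaw=0.085,
)

```text
clock: 9.4
ee_pos: [0.4331, -0.1193, 0.1414]
ee_rot: [0.996, -0.091, 0.001, -0.0]
force: [0.3, -0.4, 0.3]
width: 0.0853
```

```bash
python3 - <<'E'
from m import *
goto(.4584,.0293,.15,-95)
for n in("scene","top"):
    p,d=capture(n);cv2.imwrite(f"pics/{n}5.png",p[:,:,::-1]);np.save(f"pics/{n}5P.npy",cloud(n,d))
p=cv2.imread("pics/top5.png");q=cv2.imread("pics/scene5.png")
a=cv2.resize(p[250:310,230:330],None,fx=6,fy=6,interpolation=2);b=cv2.resize(q[210:270,320:420],None,fx=6,fy=6,interpolation=2)
cv2.imwrite("pics/c5.png",np.vstack([a,b])[:600] if 0 else cv2.resize(np.hstack([a,b]),(800,240)))
# tongs fit: blue points, both initial clouds
pts=[]
for n,I,P,box in(("top",T,PT,(370,205,450,335)),("scene",S,PS,(160,165,280,265))):
    m=mask(I,lambda h,s,v:(h>95)&(h<122)&(s>80)&(v>40));mm=np.zeros(m.shape,bool);x0,y0,x1,y1=box;mm[y0:y1,x0:x1]=m[y0:y1,x0:x1]
    Q=P[mm];Q=Q[(Q[:,2]>.025)&(Q[:,2]<.06)];print(n,len(Q));pts.append(Q)
    for yaw in(-17,):
        e=np.array([np.cos(np.radians(yaw)),np.sin(np.radians(yaw))]);f=np.array([-e[1],e[0]])
        a=Q[:,:2]@e;b=Q[:,:2]@f
        k=np.argsort(a)
        for lo in np.arange(a.min(),a.max(),.015):
            s=(a>=lo)&(a<lo+.015)
            if s.sum(): 
                mid=(b[s].min()+b[s].max())/2
                print("%.3f"%lo,s.sum(),"b lo %.4f hi %.4f"%(np.median(b[s&(b<mid)]) if (s&(b<mid)).any() else np.nan,np.median(b[s&(b>=mid)])))
E
```

```text
t 9.40 pos [ 0.4331 -0.1193  0.1414] yaw -100.4 q7 -1.01 f [ 0.3 -0.4  0.3] tq [-0.01 -0.   -0.01] w 0.0853
  shift [-0.002  -0.1507 -0.0085] twist -5.4
top 78
0.527 10 b lo -0.1994 hi -0.1512
0.542 7 b lo -0.1995 hi -0.1502
0.557 10 b lo -0.2012 hi -0.1485
0.572 9 b lo -0.2016 hi -0.1470
0.587 7 b lo -0.2037 hi -0.1454
0.602 8 b lo -0.2043 hi -0.1448
0.617 2 b lo -0.2060 hi -0.1431
0.662 8 b lo -0.2189 hi -0.1276
0.677 9 b lo -0.2208 hi -0.1249
0.692 8 b lo -0.2214 hi -0.1253
scene 191
0.528 18 b lo -0.1976 hi -0.1501
0.543 17 b lo -0.1993 hi -0.1485
0.558 16 b lo -0.1995 hi -0.1464
0.573 17 b lo -0.2002 hi -0.1456
0.588 23 b lo -0.2021 hi -0.1441
0.603 17 b lo -0.2032 hi -0.1421
0.618 2 b lo -0.2053 hi -0.2037
0.663 24 b lo -0.2179 hi -0.1260
0.678 33 b lo -0.2205 hi -0.1231
0.693 24 b lo -0.2203 hi -0.1231
```

View pics/c5.png

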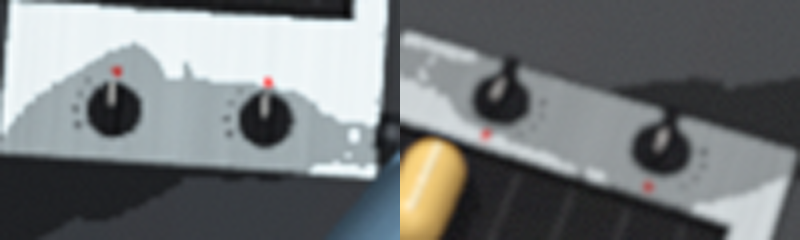

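View pics/scene5.png

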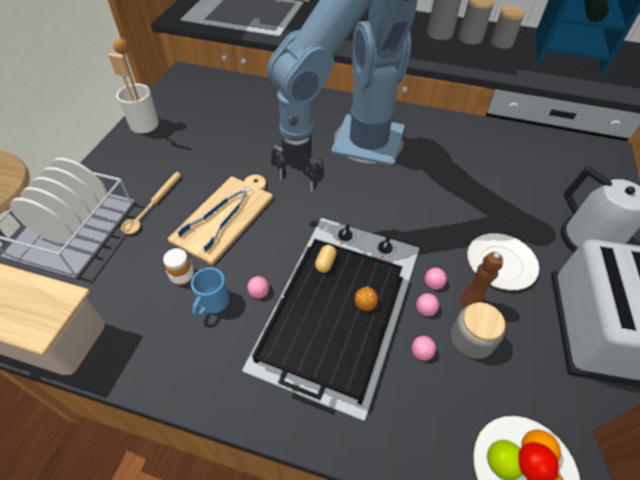

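Both pointers stand at the red dots. I'll check their angles numerically, and compute the move over the tongs (tongs yaw about −16.2°, grip at (0.494, −0.333)).

```bash
python3 - <<'E'
from m import *
p=cv2.imread("pics/top5.png");q=cv2.imread("pics/scene5.png")
e=np.array([.9962,-.0872,0]);f=np.array([.0872,.9962,0]);C=np.array([.6778,.0704,0])
for nm,y in(("L",.06),("R",-.06)):
    k=C-.215*e+y*f+[0,0,.04]
    for n,I in(("top",p),("scene",q)):
        c=proj(n,k)[0];best=[]
        B=cv2.cvtColor(I,6).astype(np.float32)
        r=np.arange(.004,.019,.001)
        for a in np.radians(np.arange(-40,41,2)):
          for dx in np.arange(-.003,.0031,.001):
            d=np.cos(a)*e+np.sin(a)*f;nn=np.cross([0,0,1],d)
            uv=proj(n,k+r[:,None]*d+dx*nn).astype(np.float32)
            best.append((cv2.remap(B,uv[:,0].reshape(1,-1),uv[:,1].reshape(1,-1),1).mean(),np.degrees(a),dx*1e3))
        best.sort(reverse=True);print(nm,n,[tuple(np.round(b,1)) for b in best[:6]])
goto(.4943,-.3328,.09,-106.2)
E
```

```text
L top [(np.float64(123.0), np.float64(-8.0), np.float64(1.0)), (np.float64(123.0), np.float64(-6.0), np.float64(1.0)), (np.float64(123.0), np.float64(-10.0), np.float64(2.0)), (np.float64(122.7), np.float64(-12.0), np.float64(2.0)), (np.float64(122.6), np.float64(-4.0), np.float64(1.0)), (np.float64(122.4), np.float64(-4.0), np.float64(0.0))]
L scene [(np.float64(127.2), np.float64(14.0), np.float64(-2.0)), (np.float64(126.7), np.float64(8.0), np.float64(-1.0)), (np.float64(126.3), np.float64(12.0), np.float64(-2.0)), (np.float64(126.2), np.float64(10.0), np.float64(-1.0)), (np.float64(126.2), np.float64(4.0), np.float64(0.0)), (np.float64(126.0), np.float64(2.0), np.float64(0.0))]
R top [(np.float64(129.8), np.float64(4.0), np.float64(-1.0)), (np.float64(128.6), np.float64(0.0), np.float64(0.0)), (np.float64(127.2), np.float64(6.0), np.float64(-1.0)), (np.float64(127.1), np.float64(-4.0), np.float64(1.0)), (np.float64(126.9), np.float64(2.0), np.float64(-1.0)), (np.float64(126.8), np.float64(8.0), np.float64(-2.0))]
R scene [(np.float64(121.1), np.float64(-4.0), np.float64(1.0)), (np.float64(120.9), np.float64(-2.0), np.float64(1.0)), (np.float64(120.6), np.float64(2.0), np.float64(0.0)), (np.float64(120.5), np.float64(-8.0), np.float64(2.0)), (np.float64(120.3), np.float64(0.0), np.float64(0.0)), (np.float64(120.2), np.float64(4.0), np.float64(0.0))]
t 9.50 pos [ 0.4316 -0.1237  0.1412] yaw -101.0 q7 -1.01 f [ 0.2 -0.3 -0.8] tq [-0.05  0.02  0.02] w 0.0848
  shift [0.1014 0.1931 0.0518] twist 5.2
```

Both knobs measure 0 within image precision, and each hit its stop torque. Now I'll go over the tongs.

>>> move_arm(
  commands=[0.012,0.022,0,1,0.028,0.053,0,2,0.045,0.085,0,3,0.062,0.117,0,4,0.078,0.149,0,5,0.092,0.175,0.01,5.2,0.1,0.19,0.025,5.2,0.1014,0.1931,0.045,5.2,0.1014,0.1931,0.052,5.2,0.1014,0.1931,0.052,5.2],
)

```text
clock: 10.33
ee_pos: [0.4964, -0.3242, 0.0861]
ee_rot: [0.991, -0.136, -0.002, -0.001]
force: [0.5, 0.5, 0.2]
width: 0.0853
```

```bash
python3 - <<'E'
from m import *
goto(.4943,-.3328,.021,-106.2)
p,d=capture("scene");cv2.imwrite("pics/s6.png",cv2.resize(p[150:270,150:290,::-1],None,fx=5,fy=5,interpolation=2))
p,d=capture("top");cv2.imwrite("pics/t6.png",cv2.resize(p[205:335,370:450,::-1],None,fx=4.6,fy=4.6,interpolation=2))
E
```

```text
t 10.33 pos [ 0.4964 -0.3242  0.0861] yaw -105.7 q7 -0.75 f [0.5 0.5 0.2] tq [0.03 0.03 0.03] w 0.0853
  shift [0.0005 0.009  0.0651] twist 0.5
```

View pics/s6.png

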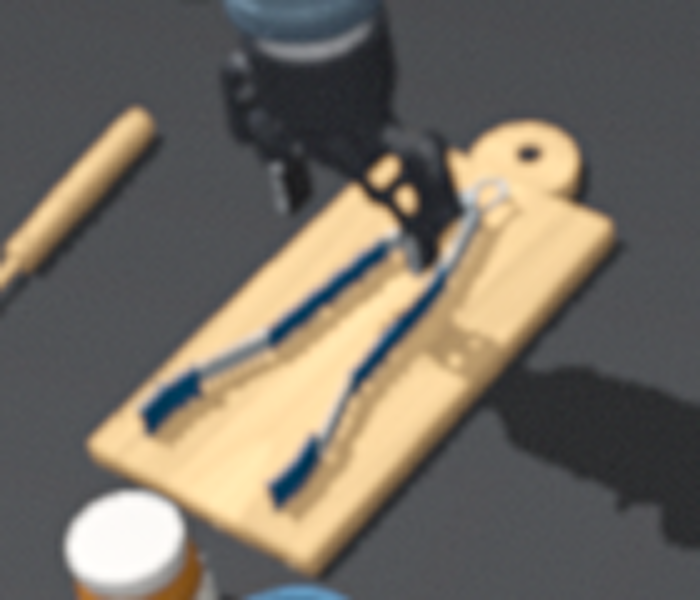

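View pics/t6.png

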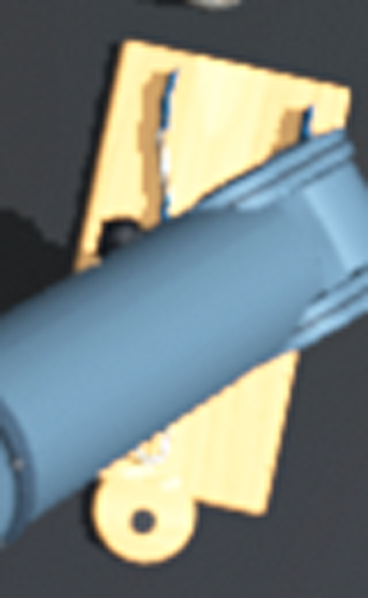

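The fingers are still above and short of the grips, because the arm lags a little. I'll correct xy and drop to just above the tongs, then look again.

>>> move_arm(
  commands=[0.0005,0.006,0.02,0.5,0.0005,0.009,0.044,0.5,0.0005,0.009,0.044,0.5,0.0005,0.009,0.044,0.5],
)

```text
clock: 10.77
ee_pos: [0.4956, -0.3337, 0.0445]
ee_rot: [0.99, -0.14, -0.0, -0.0]
force: [0.3, 0.8, 0.3]
width: 0.0851
```

```bash
python3 - <<'E'
from m import *
goto(.4943,-.3328,.021,-106.2)
p,d=capture("scene");cv2.imwrite("pics/s7.png",cv2.resize(p[150:270,150:290,::-1],None,fx=5,fy=5,interpolation=2))
g=np.array([.4943,-.3328]);e=np.array([.9603,-.279]);f=np.array([.279,.9603])
print("tip px in crop",((proj("scene",np.array([[*(g+s*f*.05),.055] for s in(-1,1)]))-[150,150])*5).round(0))
print("grips px in crop",((proj("scene",np.array([[*(g+s*f*.029),.041] for s in(-1,1)]))-[150,150])*5).round(0))
E
```

```text
t 10.77 pos [ 0.4956 -0.3337  0.0445] yaw -106.1 q7 -0.70 f [0.3 0.8 0.3] tq [-0.    0.01 -0.03] w 0.0851
  shift [-0.0015 -0.0005  0.0235] twist 0.1
tip px in crop [[294. 247.]
 [426. 317.]]
grips px in crop [[325. 277.]
 [401. 318.]]
```

View pics/s7.png

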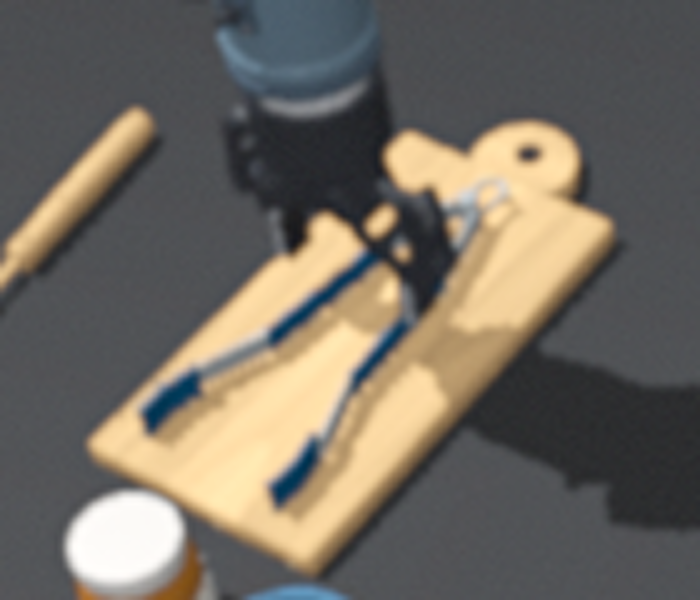

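The fingertips at crop pixels (290,250) and (425,315) fall on the predicted spots, straddling the middle of both grips. I'll descend and squeeze to 50 mm.

>>> move_arm(
  commands=[-0.0015,0,0.012,0,-0.0015,0,0.0235,0,-0.0015,0,0.0235,0],
)

```text
clock: 11.07
ee_pos: [0.4935, -0.3329, 0.0189]
ee_rot: [0.99, -0.14, -0.001, -0.001]
force: [0.0, 1.5, -0.5]
width: 0.0853
```

>>> move_arm(
  commands=[0,0,0,0,0,0,0,0,0,0,0,0,0,0,0,0,0,0,0,0,0,0,0,0],
  jaw=0.05,
  newtons=25,
)

```text
clock: 11.57
ee_pos: [0.495, -0.3351, 0.0217]
ee_rot: [0.99, -0.141, 0.001, 0.001]
force: [0.1, -0.3, 6.8]
width: 0.0503
```

```bash
python3 - <<'E'
from m import *
goto(.4943,-.3328,.021,-106.2)
p,d=capture("scene");cv2.imwrite("pics/s8.png",cv2.resize(p[150:270,150:290,::-1],None,fx=5,fy=5,interpolation=2))
E
```

```text
t 11.57 pos [ 0.495  -0.3351  0.0217] yaw -106.2 q7 -0.68 f [ 0.1 -0.3  6.8] tq [ 0.02 -0.03 -0.02] w 0.0503
  shift [-0.0013 -0.0021  0.0007] twist 0.0
```

View pics/s8.png

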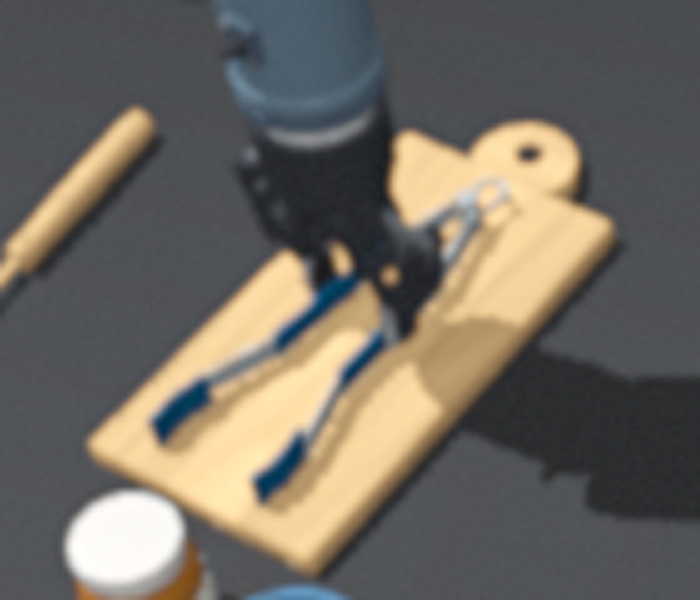

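The tongs are squeezed and the heads have moved in symmetrically. I'll lift gently.

>>> move_arm(
  commands=[0,0,-0.005,0,0,0,-0.015,0,0,0,-0.03,0,0,0,-0.05,0,0,0,-0.075,0,0,0,-0.1,0,0,0,-0.125,0,0,0,-0.15,0,0,0,-0.165,0,0,0,-0.17,0,0,0,-0.17,0],
)

```text
clock: 12.53
ee_pos: [0.4947, -0.3347, 0.1925]
ee_rot: [0.99, -0.141, 0.001, 0.0]
force: [-0.2, 0.5, -1.0]
width: 0.0503
```

```bash
python3 - <<'E'
from m import *
goto(.5721,.1461,.19,-95)
p,d=capture("scene");cv2.imwrite("pics/s9.png",cv2.resize(p[90:270,130:330,::-1],None,fx=3.3,fy=3.3,interpolation=2))
cv2.imwrite("pics/s9f.png",p[:,:,::-1]);np.save("pics/s9P.npy",cloud("scene",d))
E
```

```text
t 12.53 pos [ 0.4947 -0.3347  0.1925] yaw -106.2 q7 -0.83 f [-0.2  0.5 -1. ] tq [0.04 0.05 0.02] w 0.0503
  shift [-0.0596 -0.4833  0.0022] twist -11.2
```

View pics/s9.png

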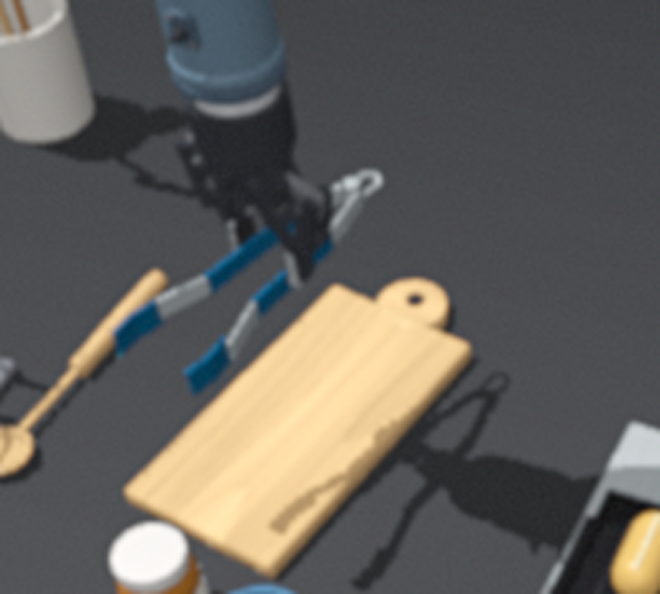

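The tongs are lifted level. I'll measure where the heads sit relative to the tool.

```bash
cat > heads.py <<'E'
from m import *
import sys
def heads(img,Pc,box,zlo):
    s=read_state();R=Ro.from_quat(s["ee_rot"]).as_matrix();p=s["ee_pos"]
    m=mask(img,lambda h,s,v:(h>95)&(h<122)&(s>120)&(v>40));mm=np.zeros(m.shape,bool);x0,y0,x1,y1=box;mm[y0:y1,x0:x1]=m[y0:y1,x0:x1]
    Q=Pc[mm];Q=Q[(Q[:,2]>zlo)];L=(Q-p)@R   # tool frame
    L=L[(abs(L[:,0])<.2)&(abs(L[:,1])<.09)]
    h=L[abs(L[:,0])>.08];g=L[abs(L[:,0])<.055]
    print("n",len(L),"x range",L[:,0].min().round(4),L[:,0].max().round(4),"head x",np.percentile(h[:,0],[2,98]).round(4))
    for nm,q in(("head",h),("grip",g)):
        a=q[q[:,1]>0];b=q[q[:,1]<0];print(nm,len(a),len(b),"y",np.median(a[:,1]).round(4) if len(a) else None,np.median(b[:,1]).round(4) if len(b) else None,"z",np.percentile(q[:,2],[3,50,97]).round(4))
    ys=[np.median(h[h[:,1]>0][:,1]),np.median(h[h[:,1]<0][:,1])];return h
E
python3 - <<'E'
from heads import *
heads(cv2.imread("pics/s9f.png"),np.load("pics/s9P.npy"),(130,90,260,230),.15)
E
```

```text
n 461 x range -0.0481 0.1401 head x [0.0984 0.1384]
head 103 110 y 0.0362 -0.0399 z [-0.0258 -0.0141 -0.0012]
grip 151 97 y 0.0215 -0.0256 z [-0.0282 -0.0134 -0.0026]
```

Heads are centred (tips at tool x ≈ +0.118, underside about level with the TCP). Next I'll carry the tongs over to the roll, high and smoothly.

>>> move_arm(
  commands=[-0.001,-0.008,0,-0.2,-0.003,-0.026,0,-0.6,-0.006,-0.05,0,-1.2,-0.009,-0.076,0,-1.8,-0.0125,-0.102,0,-2.4,-0.0157,-0.128,0,-3,-0.019,-0.154,0,-3.6,-0.022,-0.18,0,-4.2,-0.0255,-0.206,0,-4.8,-0.0286,-0.232,0,-5.4,-0.031,-0.252,0,-5.8,-0.0323,-0.262,0,-6],
)

```text
clock: 13.58
ee_pos: [0.5356, -0.0694, 0.1891]
ee_rot: [0.996, -0.086, -0.001, -0.001]
force: [1.4, 0.5, -1.6]
width: 0.0502
```

```bash
python3 - <<'E'
from m import *
goto(.5701,.1463,.145,-95)
E
```

```text
t 13.58 pos [ 0.5356 -0.0694  0.1891] yaw -99.9 q7 -1.19 f [ 1.4  0.5 -1.6] tq [0.01 0.05 0.02] w 0.0502
  shift [-0.003  -0.2184  0.0443] twist -4.9
```

>>> move_arm(
  commands=[0,-0.012,0,-0.3,0,-0.032,0,-0.8,-0.001,-0.056,0,-1.4,-0.001,-0.082,0,-2,-0.002,-0.108,0,-2.6,-0.002,-0.134,0,-3.2,-0.003,-0.16,0,-3.8,-0.003,-0.184,0,-4.4,-0.003,-0.202,0,-4.8,-0.003,-0.21,0,-4.9,-0.003,-0.212,0,-4.9,-0.003,-0.212,0,-4.9],
)

```text
clock: 14.58
ee_pos: [0.5705, 0.1346, 0.1905]
ee_rot: [0.999, -0.046, -0.0, 0.001]
force: [-0.5, -1.2, -1.2]
width: 0.05
```

```bash
python3 - <<'E'
from heads import *
goto(.5701,.1463,.145,-95)
p,d=capture("scene");cv2.imwrite("pics/s10.png",p[:,:,::-1]);Pc=cloud("scene",d)
t,dt=capture("top");cv2.imwrite("pics/t10.png",t[:,:,::-1]);Pt=cloud("top",dt)
heads(p[:,:,::-1].copy(),Pc,(290,180,440,330),.13)
heads(t[:,:,::-1].copy(),Pt,(220,120,345,300),.13)
cv2.imwrite("pics/s10c.png",cv2.resize(p[170:350,280:440,::-1],None,fx=3.3,fy=3.3,interpolation=2))
E
```

```text
t 14.58 pos [0.5705 0.1346 0.1905] yaw -95.3 q7 -1.47 f [-0.5 -1.2 -1.2] tq [-0.07  0.02 -0.01] w 0.0500
  shift [-0.0015 -0.0117  0.0454] twist -0.3
n 221 x range -0.0389 0.139 head x [0.0964 0.1385]
head 72 55 y 0.0355 -0.0402 z [-0.0246 -0.0197  0.0005]
grip 63 31 y 0.0203 -0.0253 z [-0.0308 -0.019  -0.0092]
n 122 x range -0.043 0.1378 head x [0.0957 0.1374]
head 33 43 y 0.04 -0.0361 z [-0.0283 -0.0191 -0.0013]
grip 46 0 y 0.0247 None z [-0.1623 -0.02   -0.0056]
```

View pics/s10c.png

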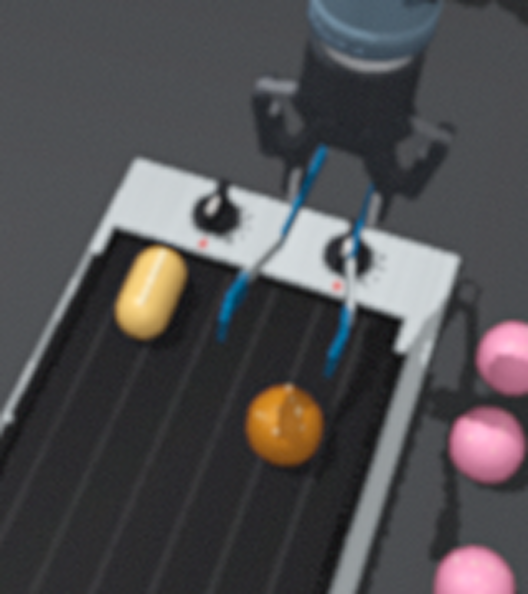

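View pics/t10.png

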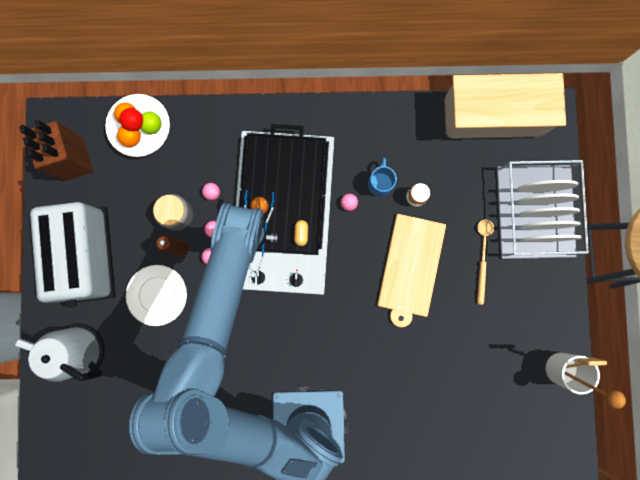

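Averaging the two views puts the tongs' midline on the tool axis, with the tips at tool x 0.1175. I'll shift onto the roll and descend to just above it.

>>> move_arm(
  commands=[-0.0008,-0.005,0.005,-0.2,-0.0015,-0.0117,0.02,-0.3,-0.0015,-0.0117,0.04,-0.3,-0.0015,-0.0117,0.055,-0.3,-0.0015,-0.0117,0.06,-0.3,-0.0015,-0.0117,0.06,-0.3,-0.0015,-0.0117,0.06,-0.3],
)

```text
clock: 15.27
ee_pos: [0.5702, 0.1472, 0.1304]
ee_rot: [0.999, -0.044, -0.0, 0.0]
force: [0.2, -0.1, -0.6]
width: 0.05
```

```bash
cat > chk.py <<'E'
from heads import *
import sys
k=sys.argv[1];z=float(sys.argv[2])
goto(.5701,.1463,z,-95)
p,d=capture("scene");cv2.imwrite(f"pics/s{k}.png",p[:,:,::-1]);Pc=cloud("scene",d)
heads(p[:,:,::-1].copy(),Pc,(290,180,440,340),.05)
n,I="scene",p[:,:,::-1].copy()
m=mask(I,lambda h,s,v:(h>3)&(h<25)&(s>110)&(v>60)).astype(np.uint8);mm=np.zeros_like(m);mm[240:330,340:400]=m[240:330,340:400]
kk,l,st,c=cv2.connectedComponentsWithStats(mm);i=1+np.argmax(st[1:,4]);x,y,w,h,_=st[i];cc=(x+(w-1)/2,y+(h-1)/2)
print("roll box",st[i],"at .077:",ray(n,cc,.077).round(4),"cloud top z",np.percentile(Pc[l==i][:,2],[50,98]).round(4))
s=read_state();R=Ro.from_quat(s["ee_rot"]).as_matrix();print("roll in tool",((ray(n,cc,.077)-s["ee_pos"])@R).round(4))
cv2.imwrite(f"pics/s{k}c.png",cv2.resize(I[170:350,280:440],None,fx=3.3,fy=3.3,interpolation=2))
E
python3 chk.py 11 .068
```

```text
t 15.27 pos [0.5702 0.1472 0.1304] yaw -95.0 q7 -1.44 f [ 0.2 -0.1 -0.6] tq [ 0.02 -0.01  0.04] w 0.0500
  shift [0.     0.0008 0.0624] twist 0.0
n 225 x range -0.0378 0.1393 head x [0.084  0.1382]
head 62 57 y 0.0367 -0.0381 z [-0.0241 -0.0182  0.0743]
grip 52 33 y 0.0223 -0.0243 z [-0.0755 -0.018   0.0762]
roll box [354 287  24  24 473] at .077: [0.6884 0.1361 0.077 ] cloud top z [0.0926 0.1032]
roll in tool [0.1183 0.0009 0.0541]
```

View pics/s11c.png

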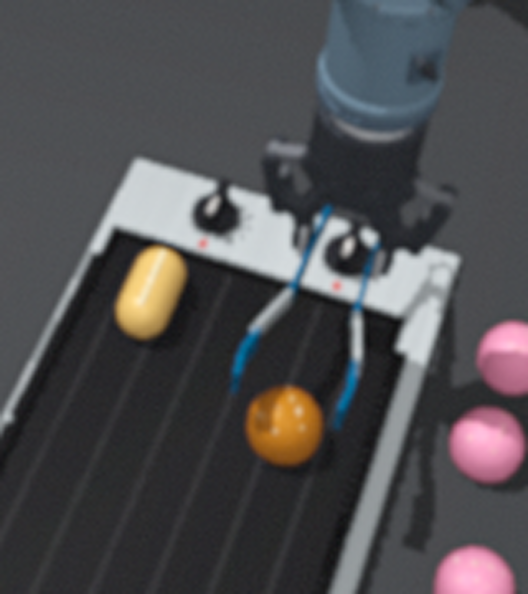

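The roll sits at tool (0.118, 0.001), right on the tips' cradle point. I'll lower the tongs around it.

>>> move_arm(
  commands=[0,0.001,0.008,0,0,0.001,0.02,0,0,0.001,0.032,0,0,0.001,0.044,0,0,0.001,0.054,0,0,0.001,0.06,0,0,0.001,0.062,0,0,0.001,0.062,0],
)

```text
clock: 15.98
ee_pos: [0.5698, 0.1462, 0.0679]
ee_rot: [0.999, -0.043, -0.0, 0.0]
force: [0.5, 0.0, -1.1]
width: 0.0502
```

```bash
python3 chk.py 12 .068
```

```text
t 15.98 pos [0.5698 0.1462 0.0679] yaw -95.0 q7 -1.38 f [ 0.5  0.  -1.1] tq [-0.04  0.03  0.  ] w 0.0502
  shift [ 0.0003 -0.0002 -0.0001] twist 0.0
n 285 x range -0.0281 0.1403 head x [0.086  0.1385]
head 77 78 y 0.0372 -0.0383 z [-0.0234 -0.0083  0.0142]
grip 80 49 y 0.0223 -0.0231 z [-0.0244 -0.0153  0.0141]
roll box [354 286  24  25 477] at .077: [0.687  0.1357 0.077 ] cloud top z [0.0925 0.1035]
roll in tool [ 0.1173  0.0003 -0.0085]
```

View pics/s12c.png

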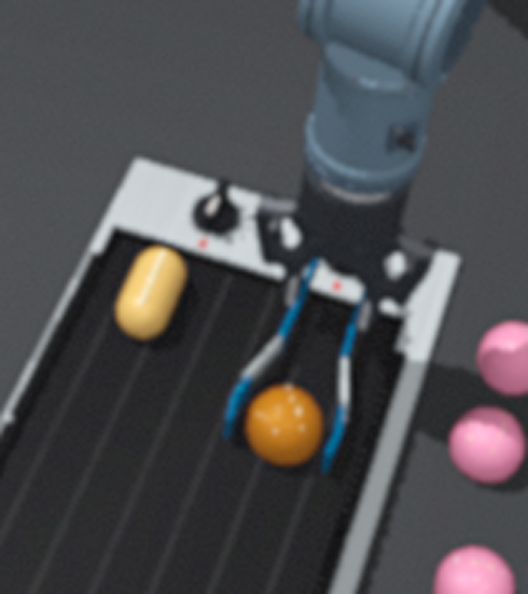

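The heads stand on both sides of the roll with even gaps. I'll close.

>>> move_arm(
  commands=[0,0,0,0,0,0,0,0,0,0,0,0,0,0,0,0],
  jaw=0.042,
  newtons=25,
)

```text
clock: 16.37
ee_pos: [0.5703, 0.1465, 0.069]
ee_rot: [0.999, -0.043, 0.0, -0.0]
force: [-0.2, 0.1, -1.3]
width: 0.042
```

>>> move_arm(
  commands=[0,0,0,0,0,0,0,0,0,0,0,0,0,0,0,0,0,0,0,0,0,0,0,0],
  jaw=0.025,
)

```text
clock: 16.87
ee_pos: [0.5702, 0.1465, 0.0687]
ee_rot: [0.999, -0.043, 0.0, -0.0]
force: [0.3, 0.5, -0.1]
width: 0.0389
```

```bash
python3 chk.py 13 .168
```

```text
t 16.87 pos [0.5702 0.1465 0.0687] yaw -95.0 q7 -1.38 f [ 0.3  0.5 -0.1] tq [ 0.1  -0.16  0.06] w 0.0389
  shift [-0.0001  0.0002 -0.0993] twist 0.0
n 235 x range -0.0431 0.1392 head x [0.0859 0.1391]
head 50 54 y 0.0284 -0.0291 z [-0.0241 -0.0127  0.014 ]
grip 77 52 y 0.0164 -0.0176 z [-0.0709 -0.0148  0.0139]
roll box [355 286  22  25 429] at .077: [0.687  0.1357 0.077 ] cloud top z [0.0937 0.1034]
roll in tool [ 0.1173  0.0006 -0.0083]
```

View pics/s13c.png

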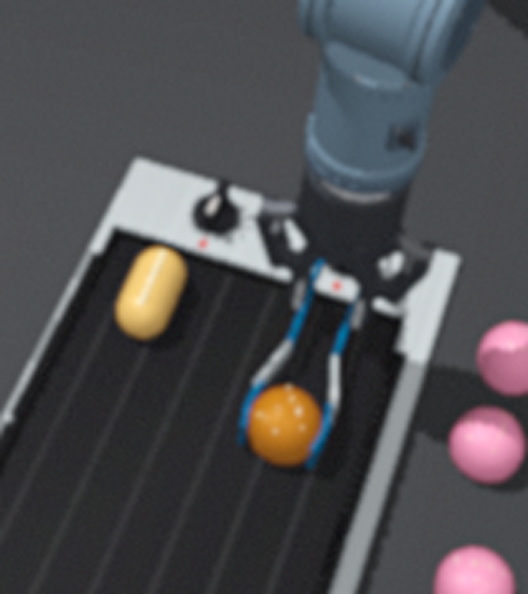

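Closed on the roll, with the jaw stopped at 38.9 mm (about 40 expected). I'll lift 10 cm slowly.

>>> move_arm(
  commands=[0,0,-0.003,0,0,0,-0.008,0,0,0,-0.016,0,0,0,-0.026,0,0,0,-0.038,0,0,0,-0.05,0,0,0,-0.062,0,0,0,-0.074,0,0,0,-0.085,0,0,0,-0.094,0,0,0,-0.1,0,0,0,-0.102,0],
)

```text
clock: 17.92
ee_pos: [0.5706, 0.1465, 0.1718]
ee_rot: [0.999, -0.043, 0.001, -0.0]
force: [0.1, -1.2, -2.0]
width: 0.0389
```

>>> move_arm(
  commands=[0,0,0,0,0,0,0,0,0,0,0,0,0,0,0,0],
)

```text
clock: 18.25
ee_pos: [0.5696, 0.1463, 0.17]
ee_rot: [0.999, -0.043, -0.0, 0.0]
force: [-1.0, 0.0, -2.3]
width: 0.0386
```

```bash
python3 - <<'E'
from heads import *
goto(.5701,.1463,.169,-95)
for n in("scene","top"):
    p,d=capture(n);I=p[:,:,::-1].copy();Pc=cloud(n,d);cv2.imwrite(f"pics/{n}14.png",I)
    m=mask(I,lambda h,s,v:(h>3)&(h<25)&(s>110)&(v>60))
    Q=Pc[m&(np.hypot(Pc[...,0]-.688,Pc[...,1]-.136)<.05)];print(n,len(Q),"z pct",np.percentile(Q[:,2],[2,50,98]).round(4),"xy",np.median(Q,0).round(4))
goto(.5701,.1463,.169,-95)
E
```

```text
t 18.25 pos [0.5696 0.1463 0.17  ] yaw -95.0 q7 -1.47 f [-1.   0.  -2.3] tq [-0.01  0.07 -0.  ] w 0.0386
  shift [ 0.0005 -0.      0.001 ] twist 0.0
scene 466 z pct [0.0908 0.1944 0.2036] xy [0.6995 0.1362 0.1944]
top 279 z pct [0.0568 0.1969 0.206 ] xy [0.684  0.1346 0.1969]
t 18.35 pos [0.5698 0.1463 0.1702] yaw -95.0 q7 -1.47 f [ 0.7 -0.6 -1.8] tq [-0.    0.12  0.02] w 0.0395
  shift [ 0.0003 -0.      0.0012] twist 0.0
```

View pics/scene14.png

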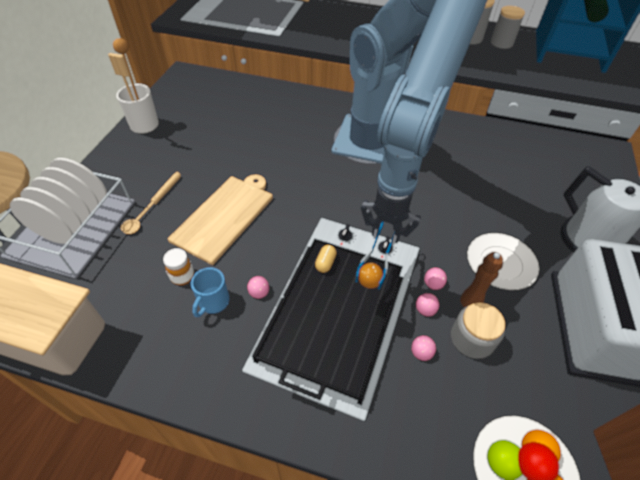

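The roll's top is now at z 0.204, against 0.103 before, so it hangs about 10 cm up. At (371,275) it is held between the heads, and everything else is in place. I'll hold briefly to check for slip, then hand in.

>>> move_arm(
  commands=[0,0,0,0,0,0,0,0,0,0,0,0,0,0,0,0,0,0,0,0,0,0,0,0,0,0,0,0,0,0,0,0],
)

```text
clock: 19.02
ee_pos: [0.5701, 0.1464, 0.1706]
ee_rot: [0.999, -0.043, 0.0, -0.0]
force: [0.1, -0.8, -1.6]
width: 0.0388
```

```bash
python3 - <<'E'
from heads import *
p,d=capture("scene");I=p[:,:,::-1].copy();Pc=cloud("scene",d);cv2.imwrite("pics/s15c.png",cv2.resize(I[200:340,310:430],None,fx=4.2,fy=4.2,interpolation=2))
m=mask(I,lambda h,s,v:(h>3)&(h<25)&(s>110)&(v>60))
Q=Pc[m&(np.hypot(Pc[...,0]-.688,Pc[...,1]-.136)<.05)];print(np.percentile(Q[:,2],[50,98]).round(4))
goto(.5701,.1463,.169,-95)
E
```

```text
[0.195  0.2041]
t 19.07 pos [0.57   0.1464 0.1706] yaw -95.0 q7 -1.47 f [ 0.5  0.7 -1.5] tq [0.05 0.15 0.04] w 0.0390
  shift [0.0001 0.0001 0.0016] twist 0.0
```

View pics/s15c.png

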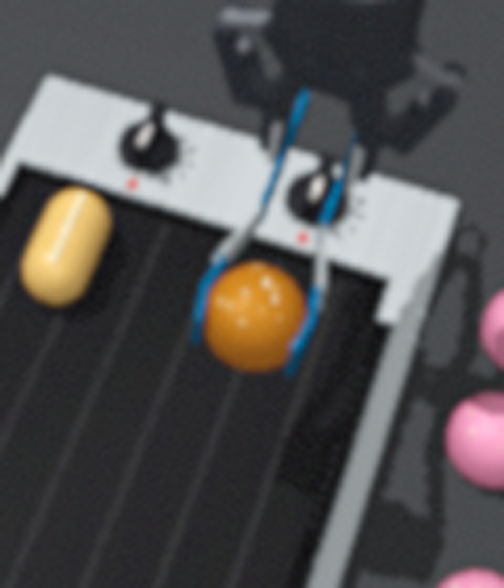

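The roll hangs steady in the tongs at crop pixel (255,315). Both pointers, at (148,135) and (318,185), still face their red marks.

```bash
python3 -c "
from station import *
print(close_job())"
```

```text
the job is handed in; nothing more can be done
None
```

I turned both burner knobs clockwise to off, then picked up the tongs, closed them on the round seeded roll and lifted it. The job was handed in at about 19 s with the roll still held in the tongs.

- **Knobs:** Each one was turned until it hit its end stop, where the torque rose to about 1 N m. Afterwards both pointers measured 0° in both cameras. The pictures only resolve a few degrees, up to about 14° in one view, so the stop torque is the firmer evidence.
- **Roll:** The gripper stopped at 39 mm on the grips, close to the expected 40 mm. The top of the roll rose from 0.103 m to 0.204 m, so it hangs about 10 cm up. It was unchanged after a further 0.7 s hold, and only the tongs touched it.
- **Everything else:** The long roll and the other things looked undisturbed in the last pictures.
- **Small disagreements:** The two cameras placed the midline of the tongs about 2 mm to either side of the tool axis, so I used the average. While gripping the knobs, about 10 N of vertical force showed briefly, well under the limit.

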